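# Lock the jar in the cam clamp, twist its lid free and hold it over the jar

## Robot

A 7-joint arm with a two-finger parallel gripper is mounted at the origin on a cart in front of the work surface, level with it; the furniture and walls round the work are solid. World frame = base frame: x ahead of the robot, y to its left, z up, the work surface at z = 0. Lengths are in mm, angles in rad, forces in N, time in s.
With the tool pointing down it reaches from about 400 to 875 mm from the base axis. Payload 4.4 kg.
Tool frame: the origin (TCP) lies midway between the tips of the shut fingers; the grasp point (between the pads) lies 19 mm behind it; z points along the fingers, y is the line along which they close (so a half turn about z gives the same grasp; the last joint's range is limited). The gripper opens to 85 mm and grips with 20 to 120 N. Pads are 22 mm wide; open, the fingers measure 114 mm over their backs; the gripper's body (76 mm by 85 mm) begins 54 mm behind the grasp point. The pads swing forward as they close: fully open they stand 13 mm farther back than shut.
Start: joints at [-1.392, 0.628, 0.038, 1.517, -0.027, 0.996, -0.02], TCP at [157.51, 630.641, 231.313] pointing down, gripper open.
Joint ranges: [-3.06, 3.06], [-0.37, 2.12], [-1.25, 1.32], [0.18, 2.47], [-1.1, 4.24], [0.23, 1.98], [-2.94, 2.94]. Speed limits (rad/s): [2.57, 2.57, 3.14, 3.14, 3.14, 3.14, 3.14].

## Interface

Orientations are given as [roll, pitch, yaw] about the fixed x, y, z axes, in that order (R = Rz(yaw) Ry(pitch) Rx(roll)).
In Python, from cell import read_state, get_image, finish_job gives the robot as it stands.
- The arm moves only by the tool send_rows, never from a script. Its argument "series" is a list of rows, each an object of numbers: "ax", "ay", "az": the turn, a rotation vector about the tool's x, y, z in rad; "dx", "dy", "dz": the shift along the tool's x, y, z in cm; "hand": the closure, from 0 (fully open) to 1 (shut). In form: [{"ax": .., "ay": .., "az": .., "dx": .., "dy": .., "dz": .., "hand": ..}, ...]. A call has 1 to 10 rows; each row is the pose to reach, as a shift and turn from the pose commanded when the call began, along the tool's axes at that moment; what a row does not reach only later rows make up. A row lasts 1/10 s, in which the tool goes at most 50 mm and 8.59 degrees, less where a joint would pass 70% of its speed; a pose out of reach is approached as far as the arm can. A call with a gripper value outside its range is refused whole. The fingers move at their own pace and stop on an object; the grip force is fixed at half the most. Time passes only in rows, so rows that repeat a pose let the fingers close. It gives the time, the measured TCP pose, the force, the opening and the grip force at its end, in the units of the state.
- read_state(): the state, without advancing time (a new reading comes with each control period).
- get_image(name): name is "scene" or "top"; returns a dict with "pixels" (480x640x3 uint8, red, green, blue), "mtx" (3x3 intrinsics, pixels), "R" (3x3) and "t" (3): a world point X has camera coordinates R X + t. Camera axes: x right, y down, z forward; pixel columns grow to the right and rows downward; lengths in mm; the calibration is good to about 2 mm. A picture is of the moment at which its call begins. There is no depth.
- finish_job(): hands the job in; it is judged then, once.
The state is a dict: "clock": time; "qpos": joint angles; "qd": joint speeds; "tau": joint torques, N m; "eef_pos": TCP position; "tool_rot": TCP orientation; "force": force on the tool from outside, world axes, zero at the start; "torque": the same for the moment, N m; "width": finger opening in mm; "gripper_force": force on a finger pad.
Only numpy, scipy, OpenCV 4.12 (cv2) and the standard library are available. Lean on these libraries where they do the work, as an engineer would, in place of code of your own. Each camera call takes 0.05 s, during which the arm holds its last target. There are 200 camera calls.

## Task

Lock the grey plastic jar in the bench clamp by turning the clamp's black knob clockwise until it clicks over, then twist the jar's metal cap anticlockwise until its threads let go, while the jar stays standing in the locked clamp. Lift the cap straight up and finish still holding it in the gripper, level and centred just above the jar's mouth: clear of the jar, but by no more than about five centimetres. Leave the other things on the bench where they are.

Things in the scene. Friction and masses are not known exactly. Their poses are not given: they have to be found in the camera images.
- clamp: Clamp fixed to the bench, plate 12 mm thick, x -50 to 50, y -175 to 75 mm. Origin on the bench under the jar's place, z up. At +y a fixed V jaw (z to 45 mm), at -y a sprung moving jaw (z to 44), at y = -140 a housing 64 x 64 mm, 50 mm high, with the knob on top. Locked, it presses the jar into the V with about 25 N; unlocked, the jar is loose and turns along with its cap.
- clamp_knob (a joint): Turn of the knob in rad, growing clockwise seen from above: 0 open (starts between 0 and 0.12). It drives an over-centre toggle: the resistance grows from about 0.5 to some 0.2 N m at 0.7, vanishes at the dead centre 1.1, and beyond that the knob snaps by itself to its hard stop at 1.35: locked. It stays there when let go; short of 1.1 it springs back.
- knob_grip (a point): Point to grip on the knob: on its vertical axis, 82 mm above the bench, at y = -140 mm of the clamp. The knob is a black bar 48 mm long (point's x), 14 mm wide (point's y), its top 92 mm above the bench, on a disc 44 mm across whose top is 60 mm above the bench. The point turns with the knob.
- jar: Grey plastic jar standing in the clamp on its plate (12 mm above the bench): round body 66 mm across, 50 mm high, shoulder sloping to 58 mm, neck 38 mm across with three thread lugs (49 mm across); mouth with its seal at most 95 mm above the origin. Origin: centre of its underside, z up.
- cap: Round ribbed dark steel cap, 61 mm wide, 30 high, on the jar. Origin: centre of its open underside, z up; screwed on, 66 mm above the jar's origin, 78 above the bench. A sprung seal (18 N) makes it tight: 0.1 to 0.4 N m. Anticlockwise from above its lugs let go after 0.8 to 0.95 rad, it pops up 2 mm and lifts off; a stop comes at about 1.3, so turn 1.1. It clears the mouth when lifted 29 mm.
- cap_top (a point): Centre of the top face of the cap, 30 mm above the cap's origin.
- spark_plug_b: Bystander: spark plug, 24 x 63 x 21 mm, lying near the clamp. Origin: centre of its underside. Leave it alone.
- bearing_b: Bystander: ball bearing, 40 mm across, 12 mm high, lying flat. Origin: centre of its underside. Leave it alone.
- relay_a: Bystander: small black relay, 28 x 28 x 37 mm. Origin: centre of its underside. Leave it alone.
- fuel_filter: Bystander: white fuel filter, 44 x 105 x 44 mm, lying. Origin: centre of its underside. Leave it alone.
- valve_spring: Bystander: steel valve spring standing, 32 mm across, 46 mm high. Origin: centre of its underside. Leave it alone.
Mind the look-alikes: they are no part of the job. Leave any orange look-alike of the jar alone. Of the things shaped like the cap, the steel one is meant.

How it is judged:
By the outcome, as a careful person would: the job done as asked, in the order asked, and still so for the second after the job is handed in, while the arm keeps its last pose, push and grip.
It also fails if it takes over 42 s, if anything falls off the work surface, if the arm or the gripper's body presses on something with over 40 N, if the wrist force passes 120 N, or if a joint passes its speed limit or range.

## Working session

There is one attempt and no reset: what is moved stays moved. The work goes in short steps, Python scripts to look and compute and a tool call to move; the robot and the scene stay as the last step left them, time stands still between calls to the robot, and variables do not carry over. Pictures are saved under pics/ and viewed, at most 10 in all, crops included, and the job is handed in when it is done.

Besides the shell and the picture viewer there is one more tool, called after "Emit:" by a JSON object that holds its "name" and its "arguments", one argument or row to a line. send_rows: Moves the arm, as the interface text tells. Its arguments: {"type":"object","properties":{"series":{"type":"array","items":{"type":"object","properties":{"ax":{"type":"number"},"ay":{"type":"number"},"az":{"type":"number"},"dx":{"type":"number"},"dy":{"type":"number"},"dz":{"type":"number"},"hand":{"type":"number"}}}}},"required":["series"]}

```bash
mkdir -p pics; ls
python3 - <<'E'
from cell import *
import cv2,numpy as np
for n in("scene","top"):
    d=get_image(n);cv2.imwrite(f"pics/{n}0.png",d["pixels"][:,:,::-1]);np.savez(n+".npz",**d)
    print(n,d["mtx"].tolist(),d["R"].round(4).tolist(),d["t"].round(1).tolist())
print(read_state())
E
```

```text
pics
scene [[598.3105877308245, 0.0, 319.15888503594766], [0.0, 598.3105877308245, 238.72431847236055], [0.0, 0.0, 1.0]] [[0.6942, -0.7195, -0.0219], [-0.4496, -0.4096, -0.7938], [0.5621, 0.5609, -0.6078]] [-313.7, 361.0, 642.3]
top [[586.8565930674253, 0.0, 313.431375718083], [0.0, 586.8565930674253, 230.2767907763478], [0.0, 0.0, 1.0]] [[0.0236, -0.9997, -0.0024], [-0.9795, -0.0226, -0.2001], [0.1999, 0.0071, -0.9798]] [98.3, 560.0, 890.5]
{'clock': 0.1, 'qpos': array([-1.39180291,  0.629259  ,  0.03844066,  1.51826031, -0.02700125,
        0.99632061, -0.0199564 ]), 'qd': array([-0.0010363 , -0.00126656, -0.00083003, -0.00245623, -0.00135815,
        0.00042727, -0.00136614]), 'tau': array([ 4.29152526e-03, -5.64523387e+01,  1.23039946e+00, -1.93972725e+01,
        1.11842100e-02,  5.39739951e-03,  2.16930874e-05]), 'eef_pos': array([157.36230269, 630.08275283, 230.47996614]), 'tool_rot': array([-3.13986321e+00,  1.42481344e-05,  2.89684565e+00]), 'force': array([ 0.05196521, -0.24163759, -1.07084375]), 'torque': array([-0.00441185,  0.00649752,  0.02398485]), 'gripper_force': 0.0, 'width': 85.23782704424303}
```

View pics/top0.png

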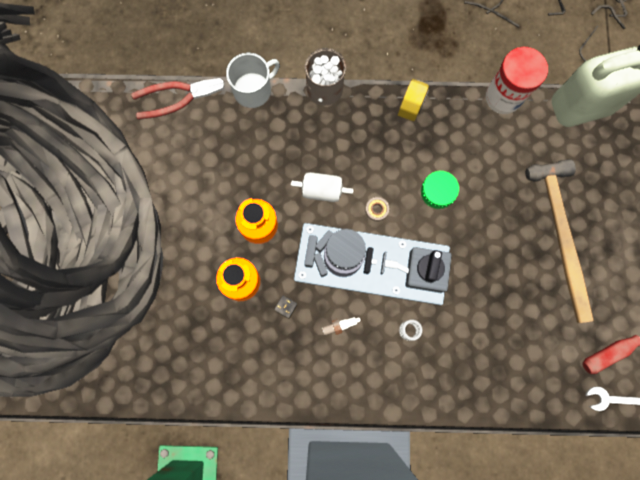

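View pics/scene0.png

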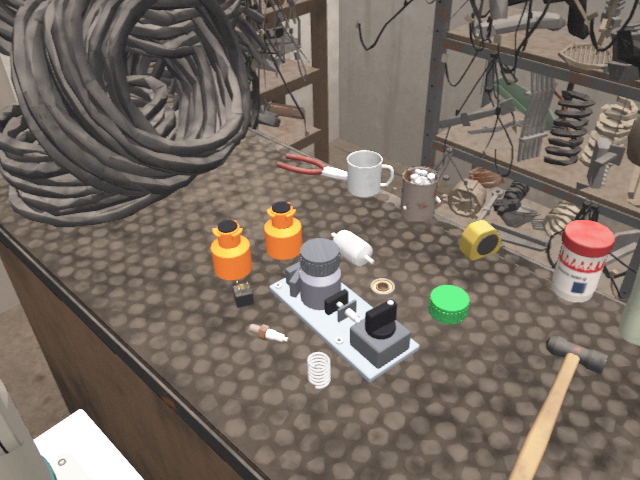

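The top view shows the clamp at cols 296–450, rows 226–302, with the steel cap at about (345,251) and the knob at about (433,265). A big coil sits at the left and the arm is out of view beyond it. I'll zoom in to measure.

```bash
cat > h.py <<'E'
import numpy as np,cv2
def load(n): return np.load(n+".npz")
def at_z(n,uv,z):
    d=load(n);C=-d["R"].T@d["t"];r=d["R"].T@np.linalg.inv(d["mtx"])@[uv[0],uv[1],1]
    return (C+r*(z-C[2])/r[2]).round(1)
def proj(n,X):
    d=load(n);c=d["R"]@np.array(X,float)+d["t"];p=d["mtx"]@c;return (p[:2]/p[2]).round(1)
def tri(a,b):
    A=[];B=[]
    for n,uv in(("top",a),("scene",b)):
        d=load(n);C=-d["R"].T@d["t"];r=d["R"].T@np.linalg.inv(d["mtx"])@[uv[0],uv[1],1];r/=np.linalg.norm(r)
        P=np.eye(3)-np.outer(r,r);A.append(P);B.append(P@C)
    return np.linalg.lstsq(np.vstack(A),np.hstack(B),rcond=None)[0].round(1)
E
python3 - <<'E'
from h import *
for n in("top","scene"):
    d=load(n);print(n,-d["R"].T@d["t"])
t=cv2.imread("pics/top0.png")[215:315,285:460];s=cv2.imread("pics/scene0.png")[230:380,260:430]
a=cv2.resize(t,None,fx=4.5,fy=4.5,interpolation=2);cv2.imwrite("pics/ct.png",a);print(a.shape)
a=cv2.resize(s,None,fx=4,fy=4,interpolation=2);cv2.imwrite("pics/cs.png",a);print(a.shape)
for p in((160,240),(130,130),(20,390),(0,50)):print(p,at_z("top",p,0),at_z("top",p,200))
for p in((255,80),(30,215),(200,190)):print(p,at_z("scene",p,0),at_z("scene",p,150))
E
```

```text
top [368.13274504 104.61935238 984.74738176]
scene [  18.96645773 -438.15085058  670.05533961]
(450, 788, 3)
(600, 680, 3)
(160, 240) [546.1 373.4   0. ] [510.  318.8 200. ]
(130, 130) [743.3 441.7   0. ] [667.1 373.3 200. ]
(20, 390) [293.4 582.    0. ] [308.5 485.1 200. ]
(0, 50) [892.4 693.1   0. ] [786.  573.6 200. ]
(255, 80) [1049.   829.1    0. ] [818.4 545.4 150. ]
(30, 215) [308.5 657.3   0. ] [243.7 412.1 150. ]
(200, 190) [591.7 479.2   0. ] [463.5 273.8 150. ]
```

View pics/ct.png

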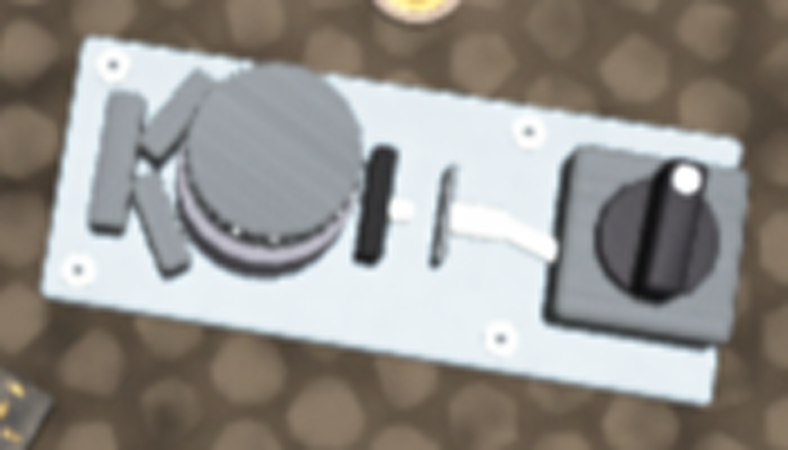

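View pics/cs.png

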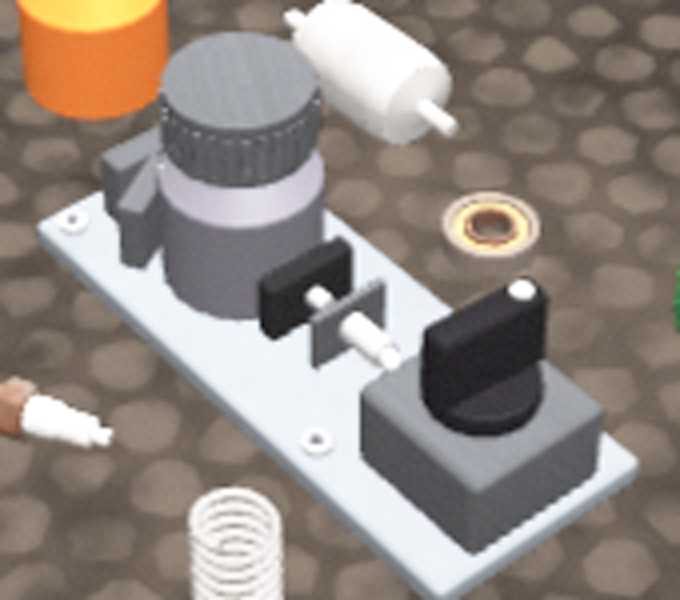

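```bash
cat > fit.py <<'E'
from h import *
from scipy.optimize import least_squares
ut=lambda x,y:((x+.5)/4.5-.5+285,(y+.5)/4.5-.5+215)
us=lambda x,y:((x+.5)/4-.5+260,(y+.5)/4-.5+230)
obs=[("top",(50,75,12),ut(86,37)),("top",(-50,75,12),ut(40,296)),("top",(50,-175,12),ut(743,140)),("top",(-50,-175,12),ut(711,404)),
("scene",(-50,75,12),us(38,228)),("scene",(50,-175,12),us(637,464))]
def W(p,X):
    c,s=np.cos(p[2]),np.sin(p[2]);return [p[0]+c*X[0]-s*X[1],p[1]+s*X[0]+c*X[1],X[2]]
f=lambda p:np.concatenate([proj(n,W(p,X))-uv for n,X,uv in obs])
r=least_squares(f,[500,50,0],x_scale=[10,10,.1],diff_step=1e-3)
p=r.x
E
python3 - <<'E'
from fit import *
print(p,r.fun.round(1))
print("knob",W(p,(0,-140,82)),"jar",W(p,(0,0,108)))
print("cap tri",tri(ut(276,151),us(240,83)),at_z("top",ut(276,151),108),at_z("scene",us(240,83),108))
a=at_z("top",ut(687,180),92);print("bar dot",a,at_z("scene",us(521,290),92),"bar ends top",at_z("top",ut(688,163),92),at_z("top",ut(670,293),92))
E
```

```text
[512.78757862  60.70391889   0.        ] [ -4.5   9.4   4.   11.   -2.5 -10.2   6.   -9.5  -5.6   6.2   7.4  -8.9]
knob [np.float64(512.7875786210093), np.float64(-79.29608111306032), 82] jar [np.float64(512.7875786210093), np.float64(60.70391888693968), 108]
cap tri [520.4  61.3 106.3] [520.5  61.1 108. ] [518.5  60.  108. ]
bar dot [516.5 -80.3  92. ] [515.5 -78.2  92. ] bar ends top [522.4 -80.8  92. ] [477.6 -73.8  92. ]
```

```bash
sed -i 's/return (p\[:2\]\/p\[2\]).round(1)/return p[:2]\/p[2]/' h.py; sed -i 's/\[500,50,0\]/[500,50,-.1]/;s/,diff_step=1e-3//' fit.py
python3 - <<'E'
from fit import *
print(p,r.fun.round(1))
print("knob",W(p,(0,-140,82)),"jar",W(p,(0,0,108)))
E
```

```text
[ 5.19280658e+02  6.20125294e+01 -1.40830252e-01] [-0.5 -0.1 -0.3  0.3  0.1  0.7  0.1  1.  -0.7 -1.3  2.2 -0.7]
knob [np.float64(499.6295304721985), np.float64(-76.60144248991946), 82] jar [np.float64(519.2806577452508), np.float64(62.01252937763181), 108]
```

```bash
cat > mv.py <<'E'
import numpy as np
from scipy.spatial.transform import Rotation as Ro
def d(frm,rpy,pts):
    R=Ro.from_euler("xyz",rpy).as_matrix()
    for q in pts: print(np.round(R.T@(np.array(q,float)-frm)/10,1).tolist())
E
python3 - <<'E'
from mv import *
s=np.array([157.5,630.6,231.3]);rp=[-3.1399,0,2.8968]
def arc(a,r,z=260): return [r*np.cos(a),r*np.sin(a),z]
A=[s+(np.array(arc(1.32,430))-s)*k/5 for k in range(1,6)]+[arc(a,430) for a in (1.22,1.12,1.02,.92,.82)]
d(s,rp,A);print();b=np.array(A[-1])
print(b);B=[arc(a,430) for a in (.72,.62,.52,.42,.32)]
e=np.array([499.8,-77,200]);c=np.array(B[-1])
B+=[c+(e-c)*k/5 for k in range(1,6)];d(b,rp,B)
E
```

```text
[-0.1, -4.4, -0.6]
[-0.1, -8.8, -1.1]
[-0.2, -13.2, -1.7]
[-0.2, -17.6, -2.3]
[-0.3, -22.0, -2.8]
[-4.6, -22.2, -2.8]
[-8.8, -22.9, -2.8]
[-13.0, -24.0, -2.8]
[-17.0, -25.5, -2.8]
[-20.8, -27.4, -2.8]

[293.35511913 314.39270678 260.        ]
[-3.7, -2.3, 0.0]
[-7.1, -4.9, 0.0]
[-10.2, -7.8, 0.0]
[-13.0, -11.1, 0.0]
[-15.5, -14.6, 0.0]
[-18.3, -18.3, 1.2]
[-21.1, -21.9, 2.4]
[-23.9, -25.6, 3.6]
[-26.7, -29.3, 4.8]
[-29.5, -33.0, 6.1]
```

Emit:
{"name": "send_rows", "arguments": {
  "series": [
    {"dx": -0.1, "dy": -4.4, "dz": -0.6, "hand": 0},
    {"dx": -0.1, "dy": -8.8, "dz": -1.1, "hand": 0},
    {"dx": -0.2, "dy": -13.2, "dz": -1.7, "hand": 0},
    {"dx": -0.2, "dy": -17.6, "dz": -2.3, "hand": 0},
    {"dx": -0.3, "dy": -22, "dz": -2.8, "hand": 0},
    {"dx": -4.6, "dy": -22.2, "dz": -2.8, "hand": 0},
    {"dx": -8.8, "dy": -22.9, "dz": -2.8, "hand": 0},
    {"dx": -13, "dy": -24, "dz": -2.8, "hand": 0},
    {"dx": -17, "dy": -25.5, "dz": -2.8, "hand": 0},
    {"dx": -20.8, "dy": -27.4, "dz": -2.8, "hand": 0}
  ]
}}

```text
invalid input at $.series[0]: expected keys ax, ay, az, dx, dy, dz, hand
```

```bash
python3 -c "
from cell import *
s=read_state();print(s['qpos'].round(3),s['eef_pos'].round(1),s['tool_rot'].round(3),s['force'])"
```

```text
[-1.392  0.629  0.038  1.518 -0.027  0.996 -0.02 ] [157.4 630.1 230.5] [-3.14   0.     2.897] [ 0.05196521 -0.24163759 -1.07084375]
```

Emit:
{"name": "send_rows", "arguments": {
  "series": [
    {"ax": 0, "ay": 0, "az": 0, "dx": -0.1, "dy": -4.4, "dz": -0.6, "hand": 0},
    {"ax": 0, "ay": 0, "az": 0, "dx": -0.1, "dy": -8.8, "dz": -1.1, "hand": 0},
    {"ax": 0, "ay": 0, "az": 0, "dx": -0.2, "dy": -13.2, "dz": -1.7, "hand": 0},
    {"ax": 0, "ay": 0, "az": 0, "dx": -0.2, "dy": -17.6, "dz": -2.3, "hand": 0},
    {"ax": 0, "ay": 0, "az": 0, "dx": -0.3, "dy": -22, "dz": -2.8, "hand": 0},
    {"ax": 0, "ay": 0, "az": 0, "dx": -4.6, "dy": -22.2, "dz": -2.8, "hand": 0},
    {"ax": 0, "ay": 0, "az": 0, "dx": -8.8, "dy": -22.9, "dz": -2.8, "hand": 0},
    {"ax": 0, "ay": 0, "az": 0, "dx": -13, "dy": -24, "dz": -2.8, "hand": 0},
    {"ax": 0, "ay": 0, "az": 0, "dx": -17, "dy": -25.5, "dz": -2.8, "hand": 0},
    {"ax": 0, "ay": 0, "az": 0, "dx": -20.8, "dy": -27.4, "dz": -2.8, "hand": 0}
  ]
}}

```text
clock: 1.1
eef_pos: [294.4, 313.5, 259.3]
tool_rot: [3.141, 0.0, 2.897]
force: [0.3, 0.9, -0.1]
width: 85.5
gripper_force: 0.0
```

```bash
python3 -c "
from cell import *
s=read_state();print(s['qpos'].round(3),s['eef_pos'].round(1),s['tool_rot'].round(3),s['force'])"
```

```text
[-0.98   0.279  0.124  2.061 -0.047  0.804  0.499] [294.4 313.5 259.3] [3.141 0.    2.897] [ 0.31760021  0.86822064 -0.10256985]
```

Emit:
{"name": "send_rows", "arguments": {
  "series": [
    {"ax": 0, "ay": 0, "az": 0, "dx": -3.7, "dy": -2.3, "dz": 0, "hand": 0},
    {"ax": 0, "ay": 0, "az": 0, "dx": -7.1, "dy": -4.9, "dz": 0, "hand": 0},
    {"ax": 0, "ay": 0, "az": 0, "dx": -10.2, "dy": -7.8, "dz": 0, "hand": 0},
    {"ax": 0, "ay": 0, "az": 0, "dx": -13, "dy": -11.1, "dz": 0, "hand": 0},
    {"ax": 0, "ay": 0, "az": 0, "dx": -15.5, "dy": -14.6, "dz": 0, "hand": 0},
    {"ax": 0, "ay": 0, "az": 0, "dx": -18.3, "dy": -18.3, "dz": 1.2, "hand": 0},
    {"ax": 0, "ay": 0, "az": 0, "dx": -21.1, "dy": -21.9, "dz": 2.4, "hand": 0},
    {"ax": 0, "ay": 0, "az": 0, "dx": -23.9, "dy": -25.6, "dz": 3.6, "hand": 0},
    {"ax": 0, "ay": 0, "az": 0, "dx": -26.7, "dy": -29.3, "dz": 4.8, "hand": 0},
    {"ax": 0, "ay": 0, "az": 0, "dx": -29.5, "dy": -33, "dz": 6.1, "hand": 0}
  ]
}}

```text
clock: 2.1
eef_pos: [499.5, -78.9, 197.7]
tool_rot: [3.141, -0.0, 2.897]
force: [1.1, 0.7, 0.1]
width: 85.2
gripper_force: 0.0
```

```bash
python3 -c "
from cell import *
s=read_state();print(s['qpos'].round(3),s['eef_pos'].round(1),s['tool_rot'].round(3),s['force'])
from mv import *
d(s['eef_pos'],s['tool_rot'],[[499.8,-77,110],[499.8,-77,64]])"
```

```text
[-0.054  0.479  0.223  1.956 -0.155  0.723  1.587] [499.5 -78.9 197.7] [ 3.141 -0.     2.897] [1.10973327 0.67814624 0.08791847]
[0.0, 0.2, 8.8]
[0.0, 0.2, 13.4]
```

Emit:
{"name": "send_rows", "arguments": {
  "series": [
    {"ax": 0, "ay": 0, "az": -0.07, "dx": 0, "dy": 0, "dz": 3, "hand": 0},
    {"ax": 0, "ay": 0, "az": -0.07, "dx": 0, "dy": 0, "dz": 6, "hand": 0},
    {"ax": 0, "ay": 0, "az": -0.07, "dx": 0, "dy": 0, "dz": 9, "hand": 0},
    {"ax": 0, "ay": 0, "az": -0.07, "dx": 0, "dy": 0, "dz": 11, "hand": 0},
    {"ax": 0, "ay": 0, "az": -0.07, "dx": 0, "dy": 0, "dz": 12.5, "hand": 0},
    {"ax": 0, "ay": 0, "az": -0.07, "dx": 0, "dy": 0, "dz": 13.3, "hand": 0},
    {"ax": 0, "ay": 0, "az": -0.07, "dx": 0, "dy": 0, "dz": 13.3, "hand": 0}
  ]
}}

```text
clock: 2.8
eef_pos: [498.3, -77.1, 64.3]
tool_rot: [-3.142, -0.002, 2.967]
force: [0.2, -0.0, 0.6]
width: 85.3
gripper_force: 0.0
```

Run:
```python
from cell import *
import cv2,numpy as np
s=read_state();print(s['qpos'].round(3),s['eef_pos'].round(1),s['tool_rot'].round(3),s['force'])
a=get_image("top")["pixels"][190:340,320:520,::-1];b=get_image("scene")["pixels"][240:390,290:490,::-1]
cv2.imwrite("pics/k1.png",cv2.resize(np.vstack([a,b]),None,fx=2,fy=2,interpolation=2))
```

```text
[ 0.014  0.697  0.125  2.056 -0.206  0.403  1.696] [498.3 -77.1  64.3] [-3.142e+00 -2.000e-03  2.967e+00] [ 0.16085285 -0.03035388  0.59990458]
```

View pics/k1.png

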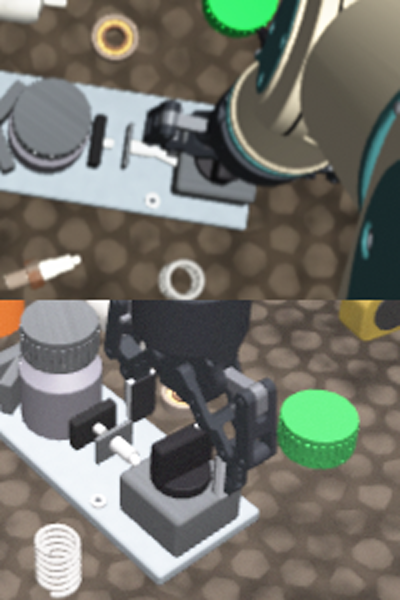

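The fingers straddle the knob's bar, at about (180,455) in the lower half. Closing on it.

Emit:
{"name": "send_rows", "arguments": {
  "series": [
    {"ax": 0, "ay": 0, "az": 0, "dx": -0.1, "dy": 0, "dz": 0, "hand": 0.3},
    {"ax": 0, "ay": 0, "az": 0, "dx": -0.1, "dy": 0, "dz": 0, "hand": 0.5},
    {"ax": 0, "ay": 0, "az": 0, "dx": -0.1, "dy": 0, "dz": 0, "hand": 0.7},
    {"ax": 0, "ay": 0, "az": 0, "dx": -0.1, "dy": 0, "dz": 0, "hand": 1},
    {"ax": 0, "ay": 0, "az": 0, "dx": -0.1, "dy": 0, "dz": 0, "hand": 1},
    {"ax": 0, "ay": 0, "az": 0, "dx": -0.1, "dy": 0, "dz": 0, "hand": 1},
    {"ax": 0, "ay": 0, "az": 0, "dx": -0.1, "dy": 0, "dz": 0, "hand": 1},
    {"ax": 0, "ay": 0, "az": 0, "dx": -0.1, "dy": 0, "dz": 0, "hand": 1}
  ]
}}

```text
clock: 3.7
eef_pos: [500.3, -75.2, 65.8]
tool_rot: [3.139, -0.0, 2.969]
force: [-0.7, 5.4, 5.8]
width: 12.9
gripper_force: 58.9
```

```bash
python3 -c "
from cell import *
s=read_state();print(s['force'].round(1),s['torque'].round(2),s['eef_pos'].round(1),s['tool_rot'].round(3))"
```

```text
[-0.7  5.4  5.8] [ 0.91  0.21 -0.04] [500.3 -75.2  65.8] [ 3.139 -0.     2.969]
```

Emit:
{"name": "send_rows", "arguments": {
  "series": [
    {"ax": 0, "ay": 0, "az": 0, "dx": 0, "dy": 0.2, "dz": -0.2, "hand": 1},
    {"ax": 0, "ay": 0, "az": 0.1, "dx": 0, "dy": 0.2, "dz": -0.2, "hand": 1},
    {"ax": 0, "ay": 0, "az": 0.2, "dx": 0, "dy": 0.2, "dz": -0.2, "hand": 1},
    {"ax": 0, "ay": 0, "az": 0.3, "dx": 0, "dy": 0.2, "dz": -0.2, "hand": 1},
    {"ax": 0, "ay": 0, "az": 0.4, "dx": 0, "dy": 0.2, "dz": -0.2, "hand": 1},
    {"ax": 0, "ay": 0, "az": 0.5, "dx": 0, "dy": 0.2, "dz": -0.2, "hand": 1},
    {"ax": 0, "ay": 0, "az": 0.6, "dx": 0, "dy": 0.2, "dz": -0.2, "hand": 1},
    {"ax": 0, "ay": 0, "az": 0.6, "dx": 0, "dy": 0.2, "dz": -0.2, "hand": 1}
  ]
}}

```text
clock: 4.5
eef_pos: [500.5, -74.6, 66.0]
tool_rot: [-3.141, -0.001, 2.368]
force: [4.9, 1.9, -19.0]
width: 13.1
gripper_force: 61.1
```

```bash
python3 -c "
from cell import *
s=read_state();print(s['force'].round(1),s['torque'].round(2),s['eef_pos'].round(1),s['tool_rot'].round(3),s['qpos'].round(2))"
```

```text
[  4.9   1.9 -19. ] [ 0.3  -0.95  0.14] [500.5 -74.6  66. ] [-3.141e+00 -1.000e-03  2.368e+00] [-0.09  0.71  0.27  2.05 -0.43  0.43  1.32]
```

Emit:
{"name": "send_rows", "arguments": {
  "series": [
    {"ax": 0, "ay": 0, "az": 0.1, "dx": 0, "dy": 0, "dz": 0.1, "hand": 1},
    {"ax": 0, "ay": 0, "az": 0.2, "dx": 0, "dy": 0, "dz": 0.1, "hand": 1},
    {"ax": 0, "ay": 0, "az": 0.3, "dx": 0, "dy": 0, "dz": 0.1, "hand": 1},
    {"ax": 0, "ay": 0, "az": 0.4, "dx": 0, "dy": 0, "dz": 0.1, "hand": 1},
    {"ax": 0, "ay": 0, "az": 0.5, "dx": 0, "dy": 0, "dz": 0.1, "hand": 1},
    {"ax": 0, "ay": 0, "az": 0.6, "dx": 0, "dy": 0, "dz": 0.1, "hand": 1},
    {"ax": 0, "ay": 0, "az": 0.7, "dx": 0, "dy": 0, "dz": 0.1, "hand": 1},
    {"ax": 0, "ay": 0, "az": 0.75, "dx": 0, "dy": 0, "dz": 0.1, "hand": 1},
    {"ax": 0, "ay": 0, "az": 0.75, "dx": 0, "dy": 0, "dz": 0.1, "hand": 1}
  ]
}}

```text
clock: 5.4
eef_pos: [501.2, -74.3, 66.0]
tool_rot: [3.141, -0.001, 1.623]
force: [4.1, 3.0, -11.4]
width: 12.8
gripper_force: 63.3
```

```bash
python3 -c "
from cell import *
s=read_state();print(s['force'].round(1),s['torque'].round(2),s['eef_pos'].round(1),s['tool_rot'].round(3),s['qpos'].round(2))"
```

```text
[  4.1   3.  -11.4] [ 0.55 -0.94  0.85] [501.2 -74.3  66. ] [ 3.141e+00 -1.000e-03  1.623e+00] [-0.21  0.75  0.47  2.06 -0.7   0.5   0.83]
```

Emit:
{"name": "send_rows", "arguments": {
  "series": [
    {"ax": 0, "ay": 0, "az": 0, "dx": 0, "dy": 0, "dz": 0, "hand": 0.5},
    {"ax": 0, "ay": 0, "az": 0, "dx": 0, "dy": 0, "dz": 0, "hand": 0},
    {"ax": 0, "ay": 0, "az": 0, "dx": 0, "dy": 0, "dz": 0, "hand": 0},
    {"ax": 0, "ay": 0, "az": 0, "dx": 0, "dy": 0, "dz": 0, "hand": 0},
    {"ax": 0, "ay": 0, "az": 0, "dx": 0, "dy": 0, "dz": -3, "hand": 0},
    {"ax": 0, "ay": 0, "az": 0, "dx": 0, "dy": 0, "dz": -7, "hand": 0},
    {"ax": 0, "ay": 0, "az": 0, "dx": 0, "dy": 0, "dz": -11, "hand": 0},
    {"ax": 0, "ay": 0, "az": 0, "dx": 0, "dy": 0, "dz": -14, "hand": 0},
    {"ax": 0, "ay": 0, "az": 0, "dx": 0, "dy": 0, "dz": -14, "hand": 0}
  ]
}}

```text
clock: 6.3
eef_pos: [502.7, -76.6, 210.1]
tool_rot: [3.134, 0.001, 1.616]
force: [0.5, 0.2, -0.2]
width: 85.7
gripper_force: 0.0
```

Run:
```python
from cell import *
from mv import *
import cv2,numpy as np
s=read_state();print(s['qpos'].round(3),s['eef_pos'].round(1),s['tool_rot'].round(3),s['force'])
d(s['eef_pos'],s['tool_rot'],[[520,62,207],[520,62,74]])
a=get_image("top")["pixels"][190:340,270:470,::-1];b=get_image("scene")["pixels"][230:380,260:460,::-1]
cv2.imwrite("pics/k2.png",cv2.resize(np.hstack([a,b]),None,fx=2,fy=2,interpolation=2))
```

```text
[-0.376  0.542  0.708  1.951 -0.482  0.814  0.644] [502.7 -76.6 210.1] [3.134e+00 1.000e-03 1.616e+00] [ 0.52784294  0.16931337 -0.22179965]
[13.8, 2.4, 0.3]
[13.8, 2.3, 13.6]
```

View pics/k2.png

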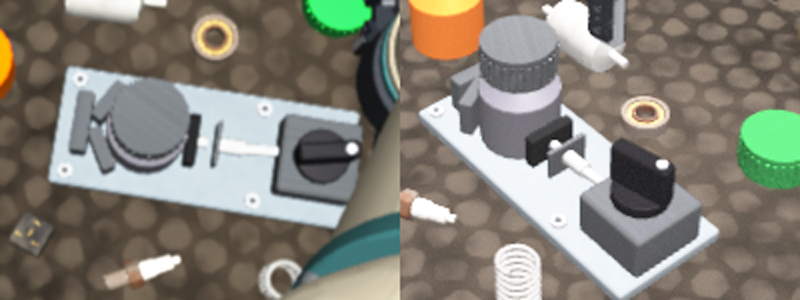

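The knob bar now lies along the clamp's length at (325,150) in the left half, so the clamp is locked. The jar may have shifted slightly into the V, so I'll measure the cap shift.

Run:
```python
from cell import *
from fit import *
from mv import *
P={}
for n,c,(u,v) in(("top",(346.2,248.4),ut(276,151)),("scene",(319.9,250.4),us(240,83))):
    old=load(n)["pixels"];im=get_image(n)["pixels"];u0,v0=int(u),int(v)
    T=cv2.resize(old[v0-24:v0+28,u0-24:u0+25],None,fx=8,fy=8,interpolation=2);I=cv2.resize(im[v0-34:v0+38,u0-34:u0+35],None,fx=8,fy=8,interpolation=2)
    m=cv2.matchTemplate(I,T,cv2.TM_CCOEFF_NORMED);_,q,_,l=cv2.minMaxLoc(m)
    sh=(np.array(l)-80)/8;print(n,q,sh);P[n]=np.array((u,v))+sh
print(tri(P["top"],P["scene"]),at_z("top",P["top"],108),at_z("scene",P["scene"],108))
```

```text
top 0.889300525188446 [-1.375 -0.25 ]
scene 0.9845839142799377 [-0.25  -0.125]
[521.3  63.1 105. ] [520.9  63.2 108. ] [518.5  60.5 108. ]
```

Emit:
{"name": "send_rows", "arguments": {
  "series": [
    {"ax": 0, "ay": 0, "az": 0, "dx": 4, "dy": 0.6, "dz": 0, "hand": 0},
    {"ax": 0, "ay": 0, "az": 0, "dx": 8, "dy": 1.2, "dz": 0, "hand": 0},
    {"ax": 0, "ay": 0, "az": 0, "dx": 11.5, "dy": 1.9, "dz": 0, "hand": 0},
    {"ax": 0, "ay": 0, "az": 0, "dx": 14, "dy": 2.4, "dz": 0, "hand": 0},
    {"ax": 0, "ay": 0, "az": 0, "dx": 14, "dy": 2.4, "dz": 2, "hand": 0},
    {"ax": 0, "ay": 0, "az": 0, "dx": 14, "dy": 2.4, "dz": 4, "hand": 0},
    {"ax": 0, "ay": 0, "az": 0, "dx": 14, "dy": 2.4, "dz": 5, "hand": 0},
    {"ax": 0, "ay": 0, "az": 0, "dx": 14, "dy": 2.4, "dz": 5, "hand": 0}
  ]
}}

```text
clock: 7.3
eef_pos: [516.4, 65.0, 154.3]
tool_rot: [-3.137, 0.001, 1.616]
force: [-0.1, 0.1, -0.1]
width: 85.3
gripper_force: 0.0
```

```bash
python3 -c "
from cell import *
s=read_state();print(s['qpos'].round(3),s['eef_pos'].round(1),s['tool_rot'].round(3),s['force'])
from mv import *
d(s['eef_pos'],s['tool_rot'],[[521,64,s['eef_pos'][2]],[521,64,72]])"
```

```text
[-0.6    0.643  0.651  1.963 -0.574  0.732  0.443] [516.4  65.  154.3] [-3.137e+00  1.000e-03  1.616e+00] [-0.09294319  0.05278297 -0.09657138]
[-0.1, 0.5, -0.0]
[-0.1, 0.5, 8.2]
```

Emit:
{"name": "send_rows", "arguments": {
  "series": [
    {"ax": 0, "ay": 0, "az": 0, "dx": -0.1, "dy": 0.5, "dz": 2, "hand": 0},
    {"ax": 0, "ay": 0, "az": 0, "dx": -0.1, "dy": 0.5, "dz": 4, "hand": 0},
    {"ax": 0, "ay": 0, "az": 0, "dx": -0.1, "dy": 0.5, "dz": 6, "hand": 0},
    {"ax": 0, "ay": 0, "az": 0, "dx": -0.1, "dy": 0.5, "dz": 7.5, "hand": 0},
    {"ax": 0, "ay": 0, "az": 0, "dx": -0.1, "dy": 0.5, "dz": 8.2, "hand": 0},
    {"ax": 0, "ay": 0, "az": 0, "dx": -0.1, "dy": 0.5, "dz": 8.2, "hand": 0}
  ]
}}

```text
clock: 7.9
eef_pos: [522.8, 64.3, 74.0]
tool_rot: [-3.141, 0.0, 1.616]
force: [0.1, 0.7, 0.3]
width: 85.1
gripper_force: 0.0
```

Run:
```python
from cell import *
import cv2,numpy as np
s=read_state();print(s['qpos'].round(3),s['eef_pos'].round(1),s['tool_rot'].round(3),s['force'])
a=get_image("top")["pixels"][190:340,270:470,::-1];b=get_image("scene")["pixels"][180:330,230:430,::-1]
cv2.imwrite("pics/c1.png",cv2.resize(np.hstack([a,b]),None,fx=2,fy=2,interpolation=2))
```

```text
[-0.51   0.761  0.522  1.999 -0.696  0.566  0.545] [522.8  64.3  74. ] [-3.141  0.     1.616] [0.06302534 0.73452242 0.27330055]
```

View pics/c1.png

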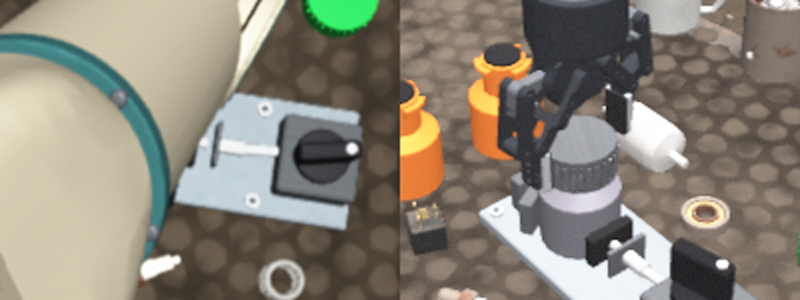

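The fingers straddle the steel cap at (582,150), with pads on both sides. Closing.

Emit:
{"name": "send_rows", "arguments": {
  "series": [
    {"ax": 0, "ay": 0, "az": 0, "dx": 0, "dy": -0.1, "dz": 0, "hand": 0.15},
    {"ax": 0, "ay": 0, "az": 0, "dx": 0, "dy": -0.1, "dz": 0, "hand": 0.25},
    {"ax": 0, "ay": 0, "az": 0, "dx": 0, "dy": -0.1, "dz": 0, "hand": 0.5},
    {"ax": 0, "ay": 0, "az": 0, "dx": 0, "dy": -0.1, "dz": 0, "hand": 1},
    {"ax": 0, "ay": 0, "az": 0, "dx": 0, "dy": -0.1, "dz": 0, "hand": 1},
    {"ax": 0, "ay": 0, "az": 0, "dx": 0, "dy": -0.1, "dz": 0, "hand": 1}
  ]
}}

```text
clock: 8.6
eef_pos: [521.7, 64.8, 75.2]
tool_rot: [-3.142, -0.001, 1.617]
force: [-2.9, 1.3, 7.1]
width: 58.1
gripper_force: 62.5
```

```bash
python3 -c "
from cell import *
s=read_state();print(s['force'].round(1),s['torque'].round(2),s['eef_pos'].round(1),s['tool_rot'].round(3),s['qpos'].round(2))"
```

```text
[-2.9  1.3  7.1] [-0.01  0.46 -0.03] [521.7  64.8  75.2] [-3.142e+00 -1.000e-03  1.617e+00] [-0.51  0.76  0.52  2.   -0.7   0.56  0.55]
```

Emit:
{"name": "send_rows", "arguments": {
  "series": [
    {"ax": 0, "ay": 0, "az": -0.08, "dx": 0, "dy": 0, "dz": 0, "hand": 1},
    {"ax": 0, "ay": 0, "az": -0.16, "dx": 0, "dy": 0, "dz": 0, "hand": 1},
    {"ax": 0, "ay": 0, "az": -0.24, "dx": 0, "dy": 0, "dz": 0, "hand": 1},
    {"ax": 0, "ay": 0, "az": -0.32, "dx": 0, "dy": 0, "dz": 0, "hand": 1},
    {"ax": 0, "ay": 0, "az": -0.4, "dx": 0, "dy": 0, "dz": 0, "hand": 1},
    {"ax": 0, "ay": 0, "az": -0.48, "dx": 0, "dy": 0, "dz": 0, "hand": 1},
    {"ax": 0, "ay": 0, "az": -0.56, "dx": 0, "dy": 0, "dz": 0, "hand": 1},
    {"ax": 0, "ay": 0, "az": -0.56, "dx": 0, "dy": 0, "dz": 0, "hand": 1}
  ]
}}

```text
clock: 9.4
eef_pos: [522.0, 64.8, 75.2]
tool_rot: [3.141, -0.001, 2.178]
force: [-1.8, 0.2, 5.9]
width: 58.3
gripper_force: 62.6
```

```bash
python3 -c "
from cell import *
s=read_state();print(s['force'].round(1),s['torque'].round(2),s['eef_pos'].round(1),s['tool_rot'].round(3),s['qpos'].round(2))"
```

```text
[-1.8  0.2  5.9] [-0.    0.37  0.05] [522.   64.8  75.2] [ 3.141e+00 -1.000e-03  2.178e+00] [-0.42  0.72  0.37  2.   -0.52  0.51  0.94]
```

Emit:
{"name": "send_rows", "arguments": {
  "series": [
    {"ax": 0, "ay": 0, "az": -0.08, "dx": 0, "dy": 0, "dz": 0, "hand": 1},
    {"ax": 0, "ay": 0, "az": -0.16, "dx": 0, "dy": 0, "dz": 0, "hand": 1},
    {"ax": 0, "ay": 0, "az": -0.24, "dx": 0, "dy": 0, "dz": 0, "hand": 1},
    {"ax": 0, "ay": 0, "az": -0.32, "dx": 0, "dy": 0, "dz": 0, "hand": 1},
    {"ax": 0, "ay": 0, "az": -0.4, "dx": 0, "dy": 0, "dz": 0, "hand": 1},
    {"ax": 0, "ay": 0, "az": -0.48, "dx": 0, "dy": 0, "dz": 0, "hand": 1},
    {"ax": 0, "ay": 0, "az": -0.56, "dx": 0, "dy": 0, "dz": 0, "hand": 1},
    {"ax": 0, "ay": 0, "az": -0.56, "dx": 0, "dy": 0, "dz": 0, "hand": 1}
  ]
}}

```text
clock: 10.2
eef_pos: [521.6, 64.7, 76.1]
tool_rot: [3.141, -0.001, 2.738]
force: [-4.2, 0.3, 16.0]
width: 57.9
gripper_force: 63.5
```

Run:
```python
from cell import *
import cv2,numpy as np
s=read_state();print(s['force'].round(1),s['torque'].round(2),s['eef_pos'].round(1),s['tool_rot'].round(3),s['qpos'].round(2))
a=get_image("top")["pixels"][190:340,270:470,::-1];b=get_image("scene")["pixels"][180:330,230:430,::-1]
cv2.imwrite("pics/c2.png",cv2.resize(np.hstack([a,b]),None,fx=2,fy=2,interpolation=2))
```

```text
[-4.2  0.3 16. ] [0.03 0.88 0.08] [521.6  64.7  76.1] [ 3.141e+00 -1.000e-03  2.738e+00] [-0.33  0.7   0.23  2.   -0.32  0.48  1.31]
```

View pics/c2.png

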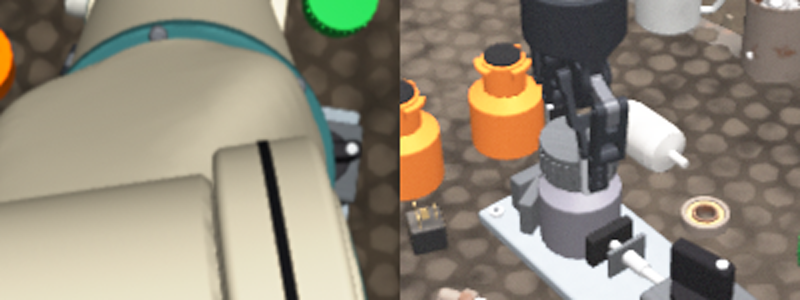

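The gripper holds the cap at (575,150), and the upward force has jumped to 16 N, which is the seal pushing the freed cap. A gentle test lift comes next.

Emit:
{"name": "send_rows", "arguments": {
  "series": [
    {"ax": 0, "ay": 0, "az": 0, "dx": 0, "dy": 0, "dz": -0.2, "hand": 1},
    {"ax": 0, "ay": 0, "az": 0, "dx": 0, "dy": 0, "dz": -0.4, "hand": 1},
    {"ax": 0, "ay": 0, "az": 0, "dx": 0, "dy": 0, "dz": -0.6, "hand": 1},
    {"ax": 0, "ay": 0, "az": 0, "dx": 0, "dy": 0, "dz": -0.6, "hand": 1}
  ]
}}

```text
clock: 10.7
eef_pos: [521.6, 64.5, 80.4]
tool_rot: [-3.141, -0.001, 2.737]
force: [-1.7, -0.9, 0.6]
width: 57.7
gripper_force: 64.2
```

Emit:
{"name": "send_rows", "arguments": {
  "series": [
    {"ax": 0, "ay": 0, "az": 0, "dx": 0, "dy": 0, "dz": -0.6, "hand": 1},
    {"ax": 0, "ay": 0, "az": 0, "dx": 0, "dy": 0, "dz": -1.3, "hand": 1},
    {"ax": 0, "ay": 0, "az": 0, "dx": 0, "dy": 0, "dz": -2, "hand": 1},
    {"ax": 0, "ay": 0, "az": 0, "dx": 0, "dy": 0, "dz": -2.7, "hand": 1},
    {"ax": 0, "ay": 0, "az": 0, "dx": 0, "dy": 0, "dz": -3.4, "hand": 1},
    {"ax": 0, "ay": 0, "az": 0, "dx": 0, "dy": 0, "dz": -4.1, "hand": 1},
    {"ax": 0, "ay": 0, "az": 0, "dx": 0, "dy": 0, "dz": -4.5, "hand": 1},
    {"ax": 0, "ay": 0, "az": 0, "dx": 0, "dy": 0, "dz": -4.5, "hand": 1},
    {"ax": 0, "ay": 0, "az": 0, "dx": 0, "dy": 0, "dz": -4.5, "hand": 1}
  ]
}}

```text
clock: 11.6
eef_pos: [522.0, 64.7, 125.3]
tool_rot: [3.142, -0.0, 2.737]
force: [0.7, -0.5, -0.6]
width: 57.4
gripper_force: 64.2
```

Run:
```python
from cell import *
import cv2,numpy as np
s=read_state();print(s['force'].round(1),s['torque'].round(2),s['eef_pos'].round(1),s['tool_rot'].round(3),s['qd'].round(3))
b=get_image("scene")["pixels"][150:350,220:420,::-1]
cv2.imwrite("pics/f.png",cv2.resize(b,None,fx=3,fy=3,interpolation=2))
```

```text
[ 0.7 -0.5 -0.6] [-0.02  0.05  0.01] [522.   64.7 125.3] [ 3.142 -0.     2.737] [ 0.001  0.007 -0.     0.002 -0.001 -0.001  0.002]
```

View pics/f.png

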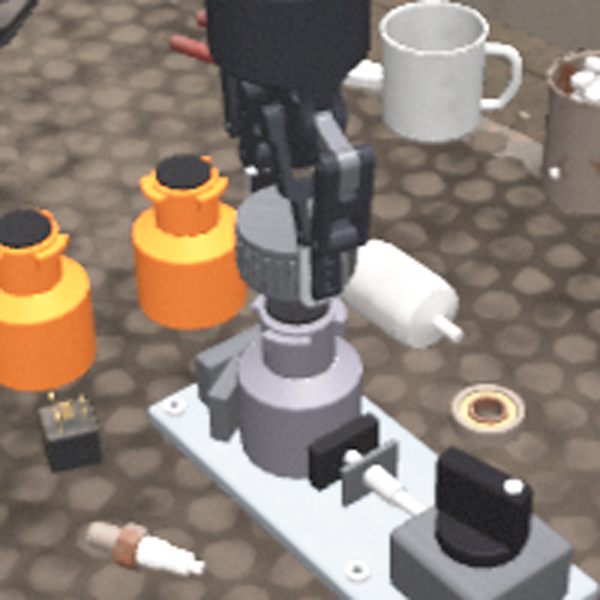

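The cap is held level at (295,245), clear above the open mouth at (300,310). The jar stands in the locked clamp and the bystanders have not moved.

```bash
python3 -c "
from cell import *
print(finish_job())"
```

```text
the job is handed in; nothing more can be done
None
```

The clamp is locked, the steel cap is unscrewed and held level about 20 mm above the jar's mouth, and the job was handed in at about 12 s; the verdict wasn't shown to me.

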